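# Line up the doming punches by size on their bench strip

### The job

Put the four loose steel doming punches away on the wooden strip in order of size: the thinnest on the black pad next to the brass stop, then the next thicker on each pad along, and the thickest on the pad farthest from the stop. Stand each punch upright, dome up, in the middle of its pad, and leave them all standing still.

Things in the scene. Friction and masses are not known exactly. Their poses are not given: they have to be found in the camera images.
- punchA: The thinnest of four loose steel doming punches: a plain upright steel cylinder 16 mm in diameter, straight-sided for the lower 42 mm and rounded off to a dome on top, 50 mm high in all; it stands on its flat foot on the bench. Origin: centre of the foot; z points up along its axis. About 0.08 kg.
- punchB: The second thinnest of four loose steel doming punches: a plain upright steel cylinder 26 mm in diameter, straight-sided for the lower 42 mm and rounded off to a dome on top, 55 mm high in all; it stands on its flat foot on the bench. Origin: centre of the foot; z points up along its axis. About 0.2 kg.
- punchC: The second thickest of four loose steel doming punches: a plain upright steel cylinder 36 mm in diameter, straight-sided for the lower 42 mm and rounded off to a dome on top, 60 mm high in all; it stands on its flat foot on the bench. Origin: centre of the foot; z points up along its axis. About 0.4 kg.
- punchD: The thickest of four loose steel doming punches: a plain upright steel cylinder 46 mm in diameter, straight-sided for the lower 42 mm and rounded off to a dome on top, 65 mm high in all; it stands on its flat foot on the bench. Origin: centre of the foot; z points up along its axis. About 0.7 kg.
- pad1: The pad next to the brass stop: one of four like, round, black pads 56 mm in diameter and 2 mm thick, fixed in a row 70 mm apart on the wooden strip. Origin: centre of its underside, 18 mm above the bench; its top face is 20 mm above the bench.
- pad2: The pad second from the brass stop: one of four like, round, black pads 56 mm in diameter and 2 mm thick, fixed in a row 70 mm apart on the wooden strip. Origin: centre of its underside, 18 mm above the bench; its top face is 20 mm above the bench.
- pad3: The pad third from the brass stop: one of four like, round, black pads 56 mm in diameter and 2 mm thick, fixed in a row 70 mm apart on the wooden strip. Origin: centre of its underside, 18 mm above the bench; its top face is 20 mm above the bench.
- pad4: The pad farthest from the brass stop: one of four like, round, black pads 56 mm in diameter and 2 mm thick, fixed in a row 70 mm apart on the wooden strip. Origin: centre of its underside, 18 mm above the bench; its top face is 20 mm above the bench.
- rack: Fixed dark wooden strip, 310 x 70 x 18 mm high, flat on the bench in any direction, with the four pads along it and a brass stop (16 mm thick, 70 wide, 36 high) across one end. Origin: on the bench, midway along the row; x runs along the row away from the stop, z up. Pads at x = -105, -35, 35, 105 mm, stop at -157. A grey box, two files and a tin lie beyond the work (x over 0.75 m).

How it is judged:
By the outcome, as a careful person would: the job done as asked, in the order asked, and still so for the second after the job is handed in, with the robot touching nothing.
It also fails if it takes over 112 s, if anything falls off the work surface, if the arm or the gripper's body presses on something with over 40 N, if the wrist force passes 120 N, or if a joint passes its speed limit or range.

### The arm

A 6-joint arm with a two-finger parallel gripper is mounted at the origin on the work surface. World frame = base frame: x ahead of the robot, y to its left, z up, the work surface at z = 0. Lengths are in mm, angles in rad, forces in N, time in s.
With the tool pointing down it reaches from about 350 to 875 mm from the base axis. Payload 4.2 kg.
Tool frame: the origin (TCP) lies between the finger pads; the fingertips stand 11 mm ahead of it and the grasp point (between the pads) lies 8 mm behind it; z points along the fingers, y is the direction in which the jaws open and shut (so a half turn about z gives the same grasp; the last joint's range is limited). The gripper opens to 85 mm and grips with 20 to 120 N. Pads are 22 mm wide; open, the fingers measure 114 mm over their backs; the gripper's body (76 mm by 85 mm) begins 54 mm behind the grasp point. The pads swing forward as they close: fully open they stand 13 mm farther back than shut.
Start: joints at [-1.078, 0.385, 0.008, 0, -1.194, -0.259], TCP at [144.815, -607.97, 242.312] pointing down, gripper open.
Joint ranges: [-3.14, 3.14], [-1.21, 2.06], [-1.07, 1.41], [-3.16, 2.05], [-2.99, -0.16], [-3.1, 3.1]. Speed limits (rad/s): [2.79, 2.79, 3.14, 3.14, 3.14, 3.14].

### API

Orientations are given as a unit quaternion [x, y, z, w].
In Python, from bench import * gives the robot as it stands.
- The arm moves only by the tool servo_tool, never from a script. Its argument "rows" is a list of rows, each a list of 7 numbers: the opening, from 0 (shut) to 1 (fully open), then the shift along the tool's x, y, z in cm, then the turn, a rotation vector about the tool's x, y, z in degrees. A call has 1 to 12 rows; each row shifts and turns the commanded pose from where the row before left it, along the tool's axes as they then stand; what a row does not reach is not made up. A row lasts 1/10 s, in which the tool goes at most 50 mm and 8.59 degrees, less where a joint would pass 70% of its speed; a pose out of reach is approached as far as the arm can. A call is refused whole if a number of a shift passes 5 or a number of a turn 8.59, either way. A call with a gripper value outside its range is refused whole. The fingers move at their own pace and stop on an object; the grip force is fixed at half the most. Time passes only in rows, so rows that do not move let the fingers close. It gives the time, the measured TCP pose, the force and the opening at its end, in the units of the state.
- read_state(): the state, without advancing time (a new reading comes with each control period).
- get_image(name): name is "scene" or "side" or "wrist"; returns a dict with "image" (400x640x3 uint8, red, green, blue), "mtx" (3x3 intrinsics, pixels), "extrinsics" (4x4, takes a point from camera to world coordinates). Camera axes: x right, y up, looking along -z (the intrinsics and any distortion apply to the point x, -y, -z); pixel columns grow to the right and rows downward; lengths in mm; the calibration is good to about 2 mm. A picture is of the moment at which its call begins. There is no depth.
- job_done(): hands the job in, once; it reports no verdict.
The state is a dict: "clock": time; "joints": joint angles; "joint_vel": joint speeds; "joint_efforts": joint torques, N m; "position": TCP position; "ee_rot": TCP orientation; "contact_force": force on the tool from outside, world axes, zero at the start; "wrist_torque": the same for the moment, N m; "gripper_width": finger opening in mm.
Only numpy, scipy, OpenCV 4.12 (cv2) and the standard library are available. Lean on these libraries where they do the work, as an engineer would, in place of code of your own. Each camera call takes 0.05 s, during which the arm holds its last target. There are 200 camera calls.

## Working session

There is one attempt and no reset: what is moved stays moved. The work goes in short steps, Python scripts to look and compute and a tool call to move; the robot and the scene stay as the last step left them, time stands still between calls to the robot, and variables do not carry over. Pictures are saved under pics/ and viewed, about 12 in all and at most 16, crops included, and the job is handed in when it is done.

Besides the shell and the picture viewer there is one more tool, called after "Call:" by a JSON object that holds its "fn" and its "kwargs", one argument or row to a line. servo_tool: Moves the arm, as the interface text tells. Its arguments: {"type":"object","properties":{"rows":{"type":"array","items":{"type":"array","items":{"type":"number"}}}},"required":["rows"]}

```bash
ls; mkdir -p pics
python3 - <<'E'
from bench import *
import cv2,json
print(read_state())
for n in ["scene","side"]:
    d=get_image(n); cv2.imwrite(f"pics/{n}0.png",d["image"][:,:,::-1]); print(n,d["mtx"],d["extrinsics"],[k for k in d])
E
```

```text
pics
{'clock': 0.0, 'joints': array([-1.07842733e+00,  3.85591831e-01,  6.61436548e-03, -4.94577374e-04,
       -1.19398094e+00, -2.58616884e-01]), 'joint_vel': array([-0.00049617, -0.00016088, -0.00065316,  0.00170153,  0.00046293,
       -0.00153973]), 'joint_efforts': array([ 1.40220487e-03, -3.92287695e+01,  1.88402510e+01,  4.18599889e+00,
       -4.50517211e-03,  8.22660212e-06]), 'position': array([ 144.66861977, -607.45369661,  241.19642404]), 'ee_rot': array([-1.16519461e-01,  9.93187794e-01,  1.09000858e-03, -1.82623350e-04]), 'contact_force': array([ 0.12948865, -0.84515693,  0.09211022]), 'wrist_torque': array([-0.03104181, -0.02343201,  0.00385169]), 'gripper_width': 85.38508536205849}
scene [[454.57290294   0.         314.80867119]
 [  0.         454.57290294 197.29824804]
 [  0.           0.           1.        ]] [[-8.45151581e-01 -4.62897750e-01  2.67290999e-01  9.12704521e+02]
 [ 5.34497080e-01 -7.37122139e-01  4.13477719e-01  5.45525734e+02]
 [ 5.62820722e-03  4.92317607e-01  8.70397436e-01  1.17149763e+03]
 [ 0.00000000e+00  0.00000000e+00  0.00000000e+00  1.00000000e+00]] ['image', 'mtx', 'extrinsics']
side [[468.89229692   0.         323.1249786 ]
 [  0.         468.89229692 203.74208386]
 [  0.           0.           1.        ]] [[-9.96851929e-01  5.19353324e-02 -5.99078711e-02  4.86088731e+02]
 [-7.87048996e-02 -7.39488528e-01  6.68552358e-01  6.92350057e+02]
 [-9.57969448e-03  6.71162751e-01  7.41248131e-01  8.45675729e+02]
 [ 0.00000000e+00  0.00000000e+00  0.00000000e+00  1.00000000e+00]] ['image', 'mtx', 'extrinsics']
```

View pics/scene0.png

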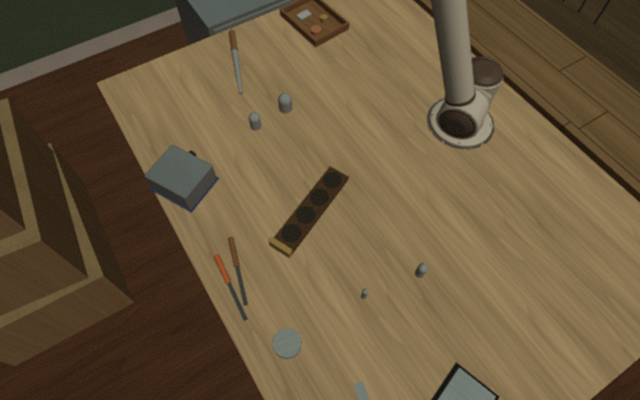

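View pics/side0.png

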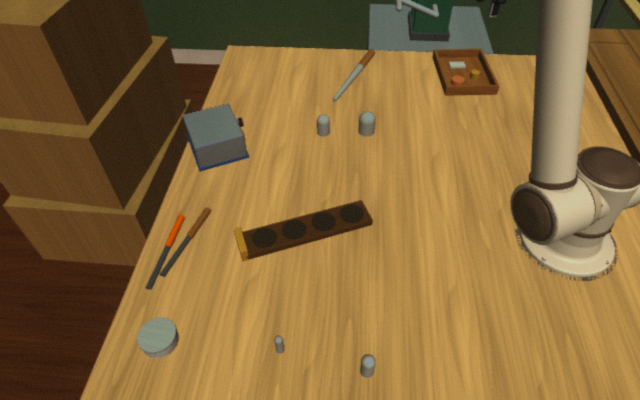

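The thin punch is at scene (364,294), B at (422,270), C at (255,121) and D at (285,102). The brass stop is at (282,247), and the pads run from (290,232) to (332,179). Side shows the same layout. Next I segment these and convert to positions.

```bash
cat > h.py <<'E'
from bench import *
import cv2, numpy as np
from scipy.spatial.transform import Rotation as R
def ray(d,u,v,z):
    K=d["mtx"];E=d["extrinsics"]
    c=np.array([(u-K[0,2])/K[0,0],-(v-K[1,2])/K[1,1],-1.]); w=E[:3,:3]@c; o=E[:3,3]
    return o+w*(z-o[2])/w[2]
def proj(d,P):
    P=np.atleast_2d(np.asarray(P,float));E=d["extrinsics"];K=d["mtx"]
    c=(P-E[:3,3])@E[:3,:3]
    return np.stack([K[0,0]*c[:,0]/-c[:,2]+K[0,2],K[1,1]*-c[:,1]/-c[:,2]+K[1,2]],1)
DIM=dict(A=(8,50),B=(13,55),C=(18,60),D=(23,65))
def hullpts(x,y,z0,k):
    r,h=DIM[k];t=np.linspace(0,2*np.pi,40);out=[]
    hd=h-42
    for z,s in [(0,1),(42,1)]+[(42+hd*np.sin(a),np.cos(a)) for a in np.linspace(.2,1.57,7)]:
        out.append(np.stack([x+r*s*np.cos(t),y+r*s*np.sin(t),0*t+z0+z],1))
    return np.concatenate(out)
def grey(img):
    hsv=cv2.cvtColor(img,cv2.COLOR_RGB2HSV); return ((hsv[...,1]<75)&(hsv[...,2]>50)).astype(np.uint8)
def blob(m,u,v,rad=12):
    n,l,s,c=cv2.connectedComponentsWithStats(m)
    i=min((i for i in range(1,n) if s[i,4]>15),key=lambda i:np.hypot(*(c[i]-[u,v])))
    return c[i],s[i]
def modelcent(d,x,y,z0,k):
    h=cv2.convexHull((proj(d,hullpts(x,y,z0,k))*16).astype(np.float32));M=cv2.moments(h)
    return np.array([M['m10']/M['m00'],M['m01']/M['m00']])/16, M['m00']/256
def locate(d,c,k,z0=0):
    p=ray(d,*c,z0+25)[:2]
    for _ in range(5):
        mc,a=modelcent(d,*p,z0,k); p=p+(ray(d,*c,z0+25)-ray(d,*mc,z0+25))[:2]
    return p,a
E
python3 - <<'E'
from h import *
px=dict(scene=dict(A=(364,294),B=(422,270),C=(255,121),D=(285,102)),side=dict(A=(279,344),B=(368,365),C=(323,125),D=(367,123)))
pads=dict(scene=[(290,232),(305,214),(319,197),(332,179)],side=[(264,237),(294,229),(323,221),(351,213)])
for n in px:
    d=get_image(n);m=grey(d["image"])
    for k,(u,v) in px[n].items():
        c,s=blob(m,u,v);p,a=locate(d,c,k);print(n,k,c.round(1),s,p.round(1),'area model',round(a))
    g=d["image"].max(2); b=(g<55).astype(np.uint8)
    P=[]
    for u,v in pads[n]:
        c,s=blob(b,u,v);P.append(ray(d,*c,20)[:2]);print(n,c.round(1),s,P[-1].round(1),g[v,u])
    dd=P[0]-P[3];print(np.hypot(*dd),np.degrees(np.arctan2(*dd[::-1])),np.mean(P,0))
E
```

```text
scene A [364.4 293.3] [362 289   6  10  45] [603.8 310.1] area model 62
scene B [421.6 270.1] [416 264  12  14 108] [438.  339.6] area model 139
scene C [254.7 120.8] [249 112  12  18 161] [ 573.1 -339.7] area model 186
scene D [285.  102.5] [279  93  13  20 226] [ 452.5 -353.1] area model 259
scene [291. 233.] [281 224  21  19 318] [676.2  59.7] 41
scene [305.4 214.4] [296 205  21  19 297] [611.7  31.6] 36
scene [318.8 196.7] [309 188  20  18 279] [548.1   3.2] 34
scene [332.  179.7] [322 171  20  18 265] [483.7 -25.2] 36
210.3584558726781 23.816516351031314 [579.9333575   17.34024975]
side A [278.8 344. ] [275 336   8  17 102] [607.4 307.6] area model 146
side B [367.5 365.5] [361 355  14  22 236] [441.9 336.7] area model 308
side C [323.  125.1] [318 115  11  21 210] [ 576.1 -342.4] area model 263
side D [366.7 123.5] [360 112  15  24 308] [ 455.  -356.2] area model 376
side [263.8 237.4] [252 228  25  20 404] [677.1  58. ] 40
side [293.9 229.1] [282 220  25  19 387] [612.9  29.7] 39
side [323.  221.2] [311 212  25  19 373] [548.8   1.5] 40
side [351.3 213.4] [340 205  24  18 349] [485.  -26.6] 41
209.89628270847285 23.749168047491974 [580.92447526  15.64839086]
```

Call:
{"fn": "servo_tool", "kwargs": {
  "rows": [
    [1,0,0,0,0,0,-5.2],
    [1,0,0,0,0,0,-5.2],
    [1,-3.6,2.97,0.2,0,0,0],
    [1,-3.6,2.97,0.2,0,0,0],
    [1,-3.6,2.97,0.2,0,0,0],
    [1,-3.6,2.97,0.2,0,0,0],
    [1,-3.6,2.97,0.2,0,0,0],
    [1,-3.6,2.97,0.2,0,0,0],
    [1,-3.6,2.97,0.2,0,0,0],
    [1,-3.6,2.97,0.2,0,0,0]
  ]
}}

```text
clock: 1.2
position: [312.8, -272.7, 226.4]
ee_rot: [-0.206, 0.979, -0.0, 0.0]
contact_force: [1.5, -0.7, -0.8]
gripper_width: 85.2
```

```bash
cat >> h.py <<'E'
def to(x,y,z):
    s=read_state();Q=R.from_quat(s["ee_rot"]);p=s["position"];T=Q.inv().apply(np.array([x,y,z])-p)
    X=Q.as_matrix()
    print("t",s["clock"],"pos",p.round(1),"yaw_y",np.degrees(np.arctan2(X[1,1],X[0,1])).round(2),"tilt",X[:2,2].round(4),"w",round(s["gripper_width"],1),"F",s["contact_force"].round(1),"| shift mm",T.round(1),"norm",np.linalg.norm(T).round())
E
python3 -c "
from h import *
to(605.5,309,150)"
```

```text
t 1.2 pos [ 312.8 -272.7  226.4] yaw_y 113.78 tilt [ 0.0006 -0.0002] w 85.2 F [ 1.5 -0.7 -0.8] | shift mm [-502.3  414.3   76.4] norm 656.0
```

Call:
{"fn": "servo_tool", "kwargs": {
  "rows": [
    [1,-3.6,2.96,0.5,0,0,0],
    [1,-3.6,2.96,0.5,0,0,0],
    [1,-3.6,2.96,0.5,0,0,0],
    [1,-3.6,2.96,0.5,0,0,0],
    [1,-3.6,2.96,0.5,0,0,0],
    [1,-3.6,2.96,0.5,0,0,0],
    [1,-3.6,2.96,0.5,0,0,0],
    [1,-3.6,2.96,0.5,0,0,0],
    [1,-3.6,2.96,0.5,0,0,0],
    [1,-3.6,2.96,0.5,0,0,0],
    [1,-3.6,2.96,0.5,0,0,0],
    [1,-3.6,2.96,0.5,0,0,0]
  ]
}}

```text
clock: 2.4
position: [564.9, 226.8, 165.9]
ee_rot: [-0.206, 0.978, -0.0, -0.0]
contact_force: [0.7, 0.0, 0.6]
gripper_width: 85.1
```

Call:
{"fn": "servo_tool", "kwargs": {
  "rows": [
    [1,-3.6,2.96,0.8,0,0,0],
    [1,-3.4,2.96,0.8,0,0,0],
    [1,0,0,0,0,0,0],
    [1,0,0,0,0,0,0],
    [1,0,0,0,0,0,0]
  ]
}}

```text
clock: 2.9
position: [604.2, 306.6, 150.3]
ee_rot: [-0.206, 0.979, -0.0, -0.0]
contact_force: [0.4, 0.2, 0.1]
gripper_width: 85.1
```

```bash
python3 -c "
from h import *
to(605.5,309,150)
d=get_image('wrist');cv2.imwrite('pics/w1.png',d['image'][:,:,::-1]);print(d['extrinsics'].round(3),d['mtx'][0,0],proj(d,[[605.5,309,0],[605.5,309,50]]))"
```

```text
t 2.9 pos [604.2 306.6 150.3] yaw_y 113.77 tilt [-0.0006 -0.0005] w 85.1 F [0.4 0.2 0.1] | shift mm [-2.2  1.7  0.3] norm 3.0
[[-4.03000e-01 -8.71000e-01 -2.80000e-01  5.30798e+02]
 [ 9.15000e-01 -3.84000e-01 -1.24000e-01  2.74190e+02]
 [ 0.00000e+00 -3.06000e-01  9.52000e-01  2.81535e+02]
 [ 0.00000e+00  0.00000e+00  0.00000e+00  1.00000e+00]] 300.8296591124758 [[323.84325965 191.36432057]
 [324.19204808 208.56966747]]
```

View pics/w1.png

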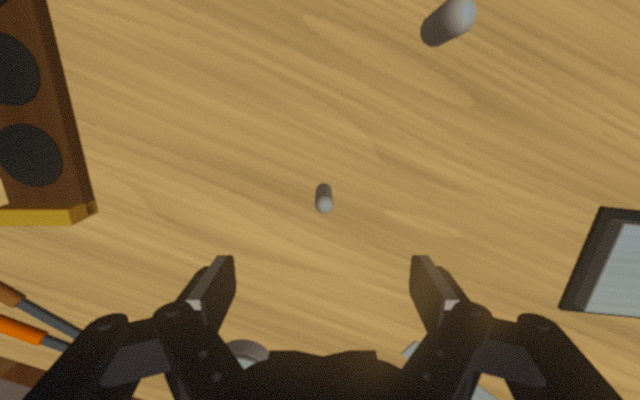

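A stands at (324,198), centred between the jaws. B is at (450,20), and pad 1 at (30,155) by the stop. I refine with this camera.

Run:
```python
from h import *
d=get_image('wrist');m=grey(d["image"])
for k,uv in dict(A=(324,198),B=(450,20)).items():
    c,s=blob(m,*uv);p,a=locate(d,c,k);print(k,c,s,p.round(1),a)
g=(d["image"].max(2)<58).astype(np.uint8);g[:, 62:]=0 if False else g[:,62:]
c,s=blob(g,30,155);print(c,s,ray(d,*c,20).round(1),proj(d,[[676.5,58.9,20],[612.4,30.6,20]]))
to(605.5,309,20)
```

```text
A [324.8619403 201.6119403] [316 185  17  28 268] [607.4 310.4] 493.94150988245383
B [456.83438344  16.01890189] [ 431    0   46   39 1111] [435.2 340.9] 2118.7164617547223
[ 30.03835272 154.67997485] [   0  122   64   65 3181] [673.3  58.2  20. ] [[ 30.41085867 158.38630122]
 [  4.41156003  71.89043449]]
t 3.0 pos [604.4 306.3 151.1] yaw_y 113.74 tilt [0.0005 0.0004] w 85.6 F [ 0.5 -0.2 -0.1] | shift mm [ -2.    2.  131.1] norm 131.0
```

Call:
{"fn": "servo_tool", "kwargs": {
  "rows": [
    [1,-0.2,0.2,2.0,0,0,0],
    [1,0,0,3,0,0,0],
    [1,0,0,3,0,0,0],
    [1,0,0,2.5,0,0,0],
    [1,0,0,1.5,0,0,0],
    [1,0,0,0.9,0,0,0],
    [1,0,0,0,0,0,0],
    [1,0,0,0,0,0,0]
  ]
}}

```text
clock: 3.8
position: [606.4, 310.3, 22.6]
ee_rot: [-0.206, 0.979, 0.0, 0.001]
contact_force: [-0.9, 0.0, 0.3]
gripper_width: 85.6
```

Run:
```python
from h import *
d=get_image('wrist');im=d["image"];cv2.imwrite('pics/w2.png',im[:,:,::-1])
to(605.5,309,20)
hs=cv2.cvtColor(im,cv2.COLOR_RGB2HSV)
print(proj(d,[[605.5,309,0],[605.5,309,50]]))
```

```text
t 3.85 pos [606.5 310.5  22.9] yaw_y 113.81 tilt [0.0024 0.0016] w 85.4 F [-0.6 -0.9  0.3] | shift mm [ 1.5 -1.   2.9] norm 3.0
[[320.6152634  248.53002443]
 [320.12380986 305.31409031]]
```

View pics/w2.png

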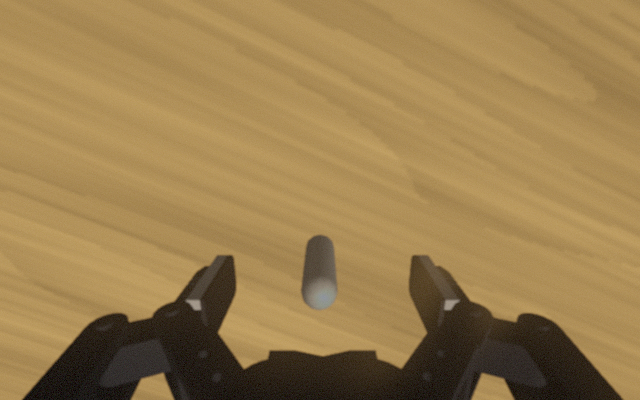

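The foot sits near (320,243) and the dome tip near (320,300), well between the fingers. I close on it.

Call:
{"fn": "servo_tool", "kwargs": {
  "rows": [
    [1,0.2,0,0.2,0,0,0],
    [0,0,0,0,0,0,0],
    [0,0,0,0,0,0,0],
    [0,0,0,0,0,0,0],
    [0,0,0,0,0,0,0],
    [0,0,0,0,0,0,0],
    [0,0,0,0,0,0,0],
    [0,0,0,0,0,0,0]
  ]
}}

```text
clock: 4.65
position: [604.0, 309.3, 19.5]
ee_rot: [-0.206, 0.979, 0.0, 0.0]
contact_force: [0.3, -0.1, 0.1]
gripper_width: 14.3
```

Run:
```python
from h import *
to(676.5,58.9,150)
d=get_image('wrist');im=d["image"];cv2.imwrite('pics/w3.png',im[200:,150:490,::-1])
```

```text
t 4.65 pos [604.  309.3  19.5] yaw_y 113.8 tilt [0.0004 0.0002] w 14.3 F [ 0.3 -0.1  0.1] | shift mm [  34.6 -258.4 -130.5] norm 292.0
```

View pics/w3.png

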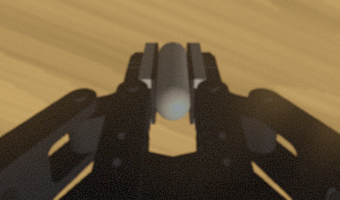

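Both pads hold the punch. I lift it and carry it to pad 1.

Call:
{"fn": "servo_tool", "kwargs": {
  "rows": [
    [0,0,0,-1.5,0,0,0],
    [0,0,0,-3,0,0,0],
    [0,0,0,-3,0,0,0],
    [0,0,0,-1,0,0,0],
    [0,0.4,-3.2,0,0,0,0],
    [0,0.4,-3.2,0,0,0,0],
    [0,0.4,-3.2,0,0,0,0],
    [0,0.4,-3.2,0,0,0,0],
    [0,0.4,-3.2,0,0,0,0],
    [0,0.4,-3.2,0,0,0,0],
    [0,0.5,-3.2,0,0,0,0],
    [0,0.5,-2.9,0,0,0,0]
  ]
}}

```text
clock: 5.9
position: [674.5, 62.4, 103.9]
ee_rot: [-0.206, 0.979, 0.0, -0.001]
contact_force: [-0.3, 1.1, -0.4]
gripper_width: 14.7
```

Call:
{"fn": "servo_tool", "kwargs": {
  "rows": [
    [0,0,-0.5,0,0,0,0],
    [0,0,0,0,0,0,0],
    [0,0,0,0,0,0,0]
  ]
}}

```text
clock: 6.2
position: [676.4, 60.0, 104.1]
ee_rot: [-0.206, 0.978, 0.0, -0.0]
contact_force: [0.5, 0.7, -0.4]
gripper_width: 14.6
```

Run:
```python
from h import *
d=get_image('wrist');im=d["image"];cv2.imwrite('pics/w4.png',im[:,:,::-1])
to(676.5,58.9,105)
print(proj(d,[[676.5,58.9,20],[612.4,30.6,20],[548.3,2.4,20]]))
```

```text
t 6.25 pos [676.4  60.4 104.2] yaw_y 113.86 tilt [-0.0004  0.0002] w 14.1 F [-1.   0.6 -1.5] | shift mm [ 0.6 -1.4 -0.8] norm 2.0
[[320.67209757 212.51428731]
 [320.50088533 117.39331833]
 [320.43796525   0.46707673]]
```

View pics/w4.png

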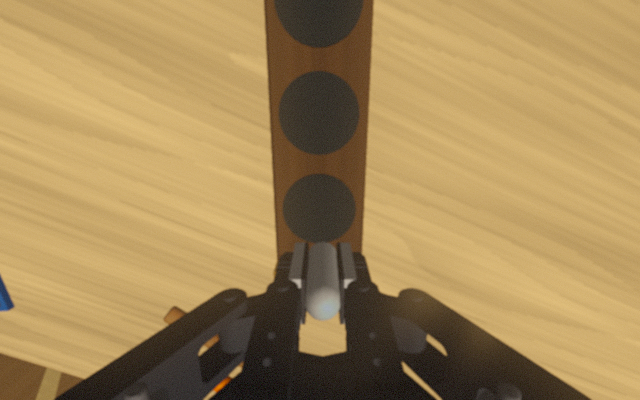

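Pads 1–3 show at (319,208), (319,112) and (319,5), on the column of the jaws. I shift by the measured remainder and lower to just above the pad.

Call:
{"fn": "servo_tool", "kwargs": {
  "rows": [
    [0,0.16,-0.1,0.5,0,0,0],
    [0,0,0,2,0,0,0],
    [0,0,0,2,0,0,0],
    [0,0,0,1.0,0,0,0],
    [0,0,0,0.6,0,0,0],
    [0,0,0,0,0,0,0],
    [0,0,0,0,0,0,0]
  ]
}}

```text
clock: 6.95
position: [676.3, 58.1, 44.1]
ee_rot: [-0.206, 0.978, -0.0, 0.001]
contact_force: [0.8, 0.7, -0.5]
gripper_width: 14.7
```

Run:
```python
from h import *
to(675.4,58.4,39.5)
v=[]
for n,c in dict(wrist=(325,230),side=(264,230),scene=(291,228)).items():
    d=get_image(n);im=d["image"];w,h=(130,130) if n=='wrist' else (40,40)
    cr=im[max(0,c[1]-h):c[1]+h,c[0]-w:c[0]+w,::-1];print(n,c[0]-w,max(0,c[1]-h))
    v.append(cv2.resize(cr,(266,266),interpolation=cv2.INTER_CUBIC))
cv2.imwrite('pics/v5.png',np.hstack(v))
```

```text
t 6.95 pos [676.3  58.1  44.1] yaw_y 113.82 tilt [0.0014 0.0001] w 14.7 F [ 0.8  0.7 -0.5] | shift mm [0.7 0.6 4.6] norm 5.0
wrist 195 100
side 224 190
scene 251 188
```

View pics/v5.png

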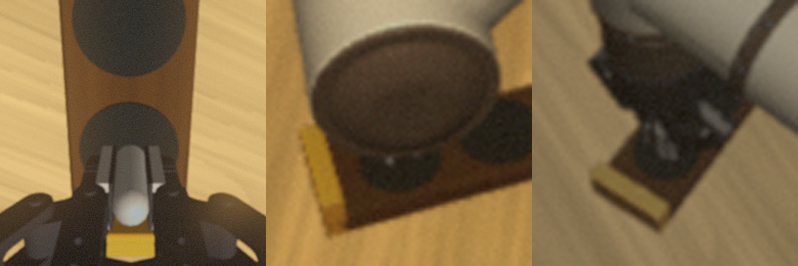

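In the wrist crop the punch (column 131) is centred over the pad (column 129). I lower the rest.

Call:
{"fn": "servo_tool", "kwargs": {
  "rows": [
    [0,0.07,0,0.2,0,0,0],
    [0,0,0,0.1,0,0,0],
    [0,0,0,0.1,0,0,0],
    [0,0,0,0,0,0,0],
    [0,0,0,0,0,0,0]
  ]
}}

```text
clock: 7.6
position: [675.1, 57.5, 39.5]
ee_rot: [-0.206, 0.979, -0.0, 0.0]
contact_force: [-1.2, -0.4, 0.6]
gripper_width: 14.7
```

Call:
{"fn": "servo_tool", "kwargs": {
  "rows": [
    [0,0,0,0.06,0,0,0],
    [0,0,0,0,0,0,0],
    [0,0,0,0,0,0,0]
  ]
}}

```text
clock: 7.9
position: [675.1, 57.5, 39.4]
ee_rot: [-0.206, 0.978, -0.0, 0.0]
contact_force: [-2.2, 0.4, 5.3]
gripper_width: 14.7
```

It touches down (5 N). I release and go straight up.

Call:
{"fn": "servo_tool", "kwargs": {
  "rows": [
    [0.3,0,0,0,0,0,0],
    [0.6,0,0,0,0,0,0],
    [1,0,0,0,0,0,0],
    [1,0,0,0,0,0,0],
    [1,0,0,0,0,0,0],
    [1,0,0,0,0,0,0],
    [1,0,0,-2,0,0,0],
    [1,0,0,-4,0,0,0],
    [1,0,0,-4,0,0,0],
    [1,0,0,0,0,0,0]
  ]
}}

```text
clock: 8.9
position: [679.0, 58.2, 146.2]
ee_rot: [-0.207, 0.978, -0.0, 0.007]
contact_force: [1.0, -0.6, 1.1]
gripper_width: 85.4
```

Run:
```python
from h import *
to(440,338,150)
d=get_image('wrist');im=d["image"];cv2.imwrite('pics/w6.png',im[:,150:490,::-1])
print(proj(d,[[676.5,58.9,20],[676.5,58.9,70],[612.4,30.6,20]]))
```

```text
t 8.9 pos [679.   58.2 146.2] yaw_y 113.87 tilt [0.0136 0.0021] w 85.4 F [ 1.  -0.6  1.1] | shift mm [105.3 352.6  -6.4] norm 368.0
[[324.46211003 192.51660926]
 [324.75228324 212.79130149]
 [324.74415    110.75406183]]
```

View pics/w6.png

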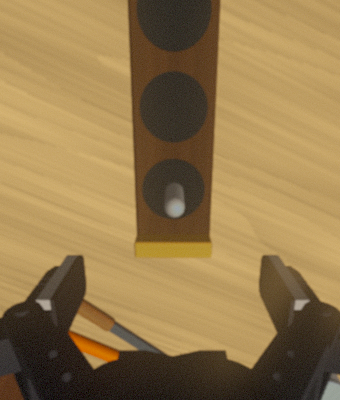

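A stands centred on pad 1: foot (324,189), pad centre (324,188). On to B.

Call:
{"fn": "servo_tool", "kwargs": {
  "rows": [
    [1,1.17,3.92,-0.05,0,0,0],
    [1,1.17,3.92,0,0,0,0],
    [1,1.17,3.92,0,0,0,0],
    [1,1.17,3.92,0,0,0,0],
    [1,1.17,3.92,0,0,0,0],
    [1,1.17,3.92,0,0,0,0],
    [1,1.17,3.92,0,0,0,0],
    [1,1.17,3.92,0,0,0,0],
    [1,1.17,3.9,0,0,0,0],
    [1,0,0,0,0,0,0],
    [1,0,0,0,0,0,0],
    [1,0,0,0,0,0,0]
  ]
}}

```text
clock: 10.15
position: [436.4, 337.0, 138.5]
ee_rot: [-0.206, 0.979, -0.0, -0.001]
contact_force: [-0.5, -0.0, -0.6]
gripper_width: 85.3
```

Run:
```python
from h import *
to(440,338,20)
d=get_image('wrist');im=d["image"];cv2.imwrite('pics/w7.png',im[100:300,150:490,::-1])
print(proj(d,[[440,338,0],[440,338,55]])-[150,100])
```

```text
t 10.15 pos [436.4 337.  138.5] yaw_y 113.76 tilt [-0.001  -0.0012] w 85.3 F [-0.5 -0.  -0.6] | shift mm [ -3.8  -0.4 118.5] norm 119.0
[[171.66979141  96.53239206]
 [171.55243615 117.86557137]]
```

View pics/w7.png

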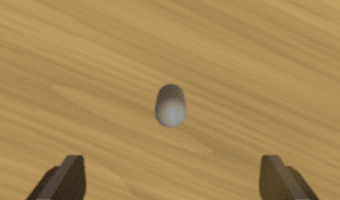

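B is centred between the jaws at (321,205) full-frame, with the same steady 4 px bias as before. I go down and grip.

Call:
{"fn": "servo_tool", "kwargs": {
  "rows": [
    [1,-0.3,0,2.0,0,0,0],
    [1,0,0,3,0,0,0],
    [1,0,0,3,0,0,0],
    [1,0,0,2.0,0,0,0],
    [1,0,0,1.2,0,0,0],
    [1,0,0,0.6,0,0,0],
    [0,0,0,0,0,0,0],
    [0,0,0,0,0,0,0],
    [0,0,0,0,0,0,0],
    [0,0,0,0,0,0,0],
    [0,0,0,0,0,0,0],
    [0,0,0,0,0,0,0]
  ]
}}

```text
clock: 11.4
position: [439.6, 339.1, 22.4]
ee_rot: [-0.206, 0.978, 0.0, 0.001]
contact_force: [-0.4, -2.0, 5.3]
gripper_width: 23.9
```

Run:
```python
from h import *
to(440,338,20);to(612.4,30.6,110)
```

```text
t 11.4 pos [439.6 339.1  22.4] yaw_y 113.83 tilt [0.0011 0.0007] w 23.9 F [-0.4 -2.   5.3] | shift mm [ 0.1 -1.2  2.4] norm 3.0
t 11.4 pos [439.6 339.1  22.4] yaw_y 113.83 tilt [0.0011 0.0007] w 23.9 F [-0.4 -2.   5.3] | shift mm [ -33.5 -352.   -87.6] norm 364.0
```

Call:
{"fn": "servo_tool", "kwargs": {
  "rows": [
    [0,0,0,-1.5,0,0,0],
    [0,0,0,-3,0,0,0],
    [0,0,0,-3.2,0,0,0],
    [0,0,0,-1,0,0,0],
    [0,-0.4,-4.4,0,0,0,0],
    [0,-0.4,-4.4,0,0,0,0],
    [0,-0.4,-4.4,0,0,0,0],
    [0,-0.4,-4.4,0,0,0,0],
    [0,-0.4,-4.4,0,0,0,0],
    [0,-0.4,-4.4,0,0,0,0],
    [0,-0.4,-4.4,0,0,0,0],
    [0,-0.4,-3.5,0,0,0,0]
  ]
}}

```text
clock: 12.6
position: [606.7, 35.7, 106.6]
ee_rot: [-0.205, 0.979, 0.0, -0.001]
contact_force: [0.7, 0.1, -2.9]
gripper_width: 23.8
```

Call:
{"fn": "servo_tool", "kwargs": {
  "rows": [
    [0,0,-0.5,0,0,0,0],
    [0,0,0,0,0,0,0],
    [0,0,0,0,0,0,0],
    [0,0,0,0,0,0,0]
  ]
}}

```text
clock: 13.0
position: [608.2, 34.6, 107.9]
ee_rot: [-0.207, 0.978, 0.0, -0.0]
contact_force: [-0.3, -0.7, -2.2]
gripper_width: 23.9
```

Run:
```python
from h import *
to(612.4,30.6,44)
d=get_image('wrist');im=d["image"];cv2.imwrite('pics/w8.png',im[:,150:490,::-1])
print(proj(d,[[612.4,30.6,20],[548.3,2.4,20]])-[150,0])
```

```text
t 13.0 pos [608.2  34.6 107.9] yaw_y 113.89 tilt [-0.0008  0.0001] w 23.9 F [-0.3 -0.7 -2.2] | shift mm [-2.3 -5.4 63.9] norm 64.0
[[165.13793146 214.04974206]
 [164.66875365 121.12575757]]
```

View pics/w8.png

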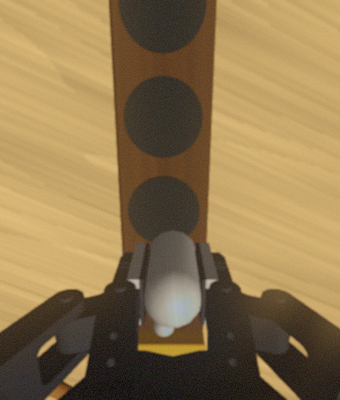

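Pad 2 is at (314,210) full-frame, left of the jaw axis by the remaining 5.5 mm. I correct that and lower.

Call:
{"fn": "servo_tool", "kwargs": {
  "rows": [
    [0,-0.23,-0.57,0.5,0,0,0],
    [0,0,0,2,0,0,0],
    [0,0,0,2,0,0,0],
    [0,0,0,1.0,0,0,0],
    [0,0,0,0.7,0,0,0],
    [0,0,0,0,0,0,0],
    [0,0,0,0,0,0,0]
  ]
}}

```text
clock: 13.75
position: [613.9, 29.3, 46.8]
ee_rot: [-0.206, 0.978, -0.0, 0.001]
contact_force: [-0.2, 0.3, -3.0]
gripper_width: 23.8
```

Run:
```python
from h import *
to(612.4,30.6,42.4)
```

```text
t 13.75 pos [613.9  29.3  46.8] yaw_y 113.82 tilt [0.0013 0.0001] w 23.8 F [-0.2  0.3 -3. ] | shift mm [0.9 1.8 4.4] norm 5.0
```

Call:
{"fn": "servo_tool", "kwargs": {
  "rows": [
    [0,0.07,0.1,0.2,0,0,0],
    [0,0,0,0.1,0,0,0],
    [0,0,0,0.07,0,0,0],
    [0,0,0,0.05,0,0,0],
    [0,0,0,0,0,0,0],
    [0,0,0,0,0,0,0]
  ]
}}

```text
clock: 14.35
position: [612.4, 29.8, 42.5]
ee_rot: [-0.206, 0.979, -0.0, 0.0]
contact_force: [-2.2, -0.8, 0.6]
gripper_width: 24.1
```

Call:
{"fn": "servo_tool", "kwargs": {
  "rows": [
    [0,0,0,0.03,0,0,0],
    [0,0,0,0,0,0,0],
    [0,0,0,0,0,0,0]
  ]
}}

```text
clock: 14.65
position: [612.4, 29.8, 42.5]
ee_rot: [-0.206, 0.978, -0.0, 0.0]
contact_force: [-2.3, 0.8, 5.9]
gripper_width: 23.5
```

Call:
{"fn": "servo_tool", "kwargs": {
  "rows": [
    [0.3,0,0,0,0,0,0],
    [0.6,0,0,0,0,0,0],
    [1,0,0,0,0,0,0],
    [1,0,0,0,0,0,0],
    [1,0,0,0,0,0,0],
    [1,0,0,0,0,0,0],
    [1,0,0,-2,0,0,0],
    [1,0,0,-4,0,0,0],
    [1,0,0,-4,0,0,0],
    [1,0,0,0,0,0,0],
    [1,0,0,0,0,0,0],
    [1,0,0,0,0,0,0]
  ]
}}

```text
clock: 15.85
position: [611.4, 29.6, 140.6]
ee_rot: [-0.206, 0.979, 0.0, -0.001]
contact_force: [0.2, 0.4, 0.4]
gripper_width: 85.4
```

Run:
```python
from h import *
to(574.6,-341,150)
d=get_image('wrist');im=d["image"];cv2.imwrite('pics/B.png',im[:,150:490,::-1])
print((proj(d,[[612.4,30.6,20],[612.4,30.6,75]])-[150,0]).round(1))
```

```text
t 15.85 pos [611.4  29.6 140.6] yaw_y 113.77 tilt [-0.0021 -0.0002] w 85.4 F [0.2 0.4 0.4] | shift mm [ 183.1 -324.3   -9.2] norm 373.0
[[172.6 200.1]
 [172.8 224. ]]
```

Call:
{"fn": "servo_tool", "kwargs": {
  "rows": [
    [1,2.03,-3.6,0,0,0,0],
    [1,2.03,-3.6,0,0,0,0],
    [1,2.03,-3.6,0,0,0,0],
    [1,2.03,-3.6,0,0,0,0],
    [1,2.03,-3.6,0,0,0,0],
    [1,2.03,-3.6,0,0,0,0],
    [1,2.03,-3.6,0,0,0,0],
    [1,2.03,-3.6,0,0,0,0],
    [1,2.03,-3.6,0,0,0,0],
    [1,0,0,0,0,0,0],
    [1,0,0,0,0,0,0],
    [1,0,0,0,0,0,0]
  ]
}}

```text
clock: 17.1
position: [575.5, -339.5, 140.6]
ee_rot: [-0.206, 0.978, 0.001, -0.001]
contact_force: [0.8, 0.3, -0.7]
gripper_width: 85.3
```

Run:
```python
from h import *
to(574.6,-341,20)
d=get_image('wrist');im=d["image"][:,150:490,::-1]
print(proj(d,[[574.6,-341,0],[574.6,-341,60],[453.8,-354.7,0]])-[150,0])
cv2.imwrite('pics/w9.png',np.hstack([cv2.imread('pics/B.png'),im]))
```

```text
t 17.1 pos [ 575.5 -339.5  140.6] yaw_y 113.83 tilt [-0.0019  0.0008] w 85.3 F [ 0.8  0.3 -0.7] | shift mm [  1.3  -1.1 120.6] norm 121.0
[[170.81840376 190.69208427]
 [170.64854396 212.92807752]
 [214.68785065  55.19286882]]
```

View pics/w9.png

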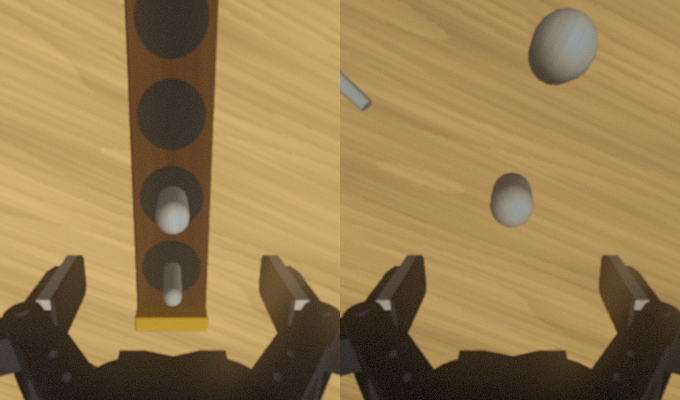

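Left half: A and B stand centred on pads 1 and 2. Right half: C is centred between the jaws at (322,200), and D is beyond at (373,46). I grip C.

Call:
{"fn": "servo_tool", "kwargs": {
  "rows": [
    [1,0.1,-0.1,2.0,0,0,0],
    [1,0,0,3,0,0,0],
    [1,0,0,3,0,0,0],
    [1,0,0,2.0,0,0,0],
    [1,0,0,1.2,0,0,0],
    [1,0,0,0.6,0,0,0],
    [1,0,0,0,0,0,0],
    [0,0,0,0,0,0,0],
    [0,0,0,0,0,0,0],
    [0,0,0,0,0,0,0],
    [0,0,0,0,0,0,0],
    [0,0,0,0,0,0,0]
  ]
}}

```text
clock: 18.35
position: [575.5, -341.7, 24.9]
ee_rot: [-0.206, 0.978, -0.0, 0.0]
contact_force: [-2.0, 2.2, 5.4]
gripper_width: 34.5
```

Run:
```python
from h import *
to(574.6,-341,20);to(548.3,2.4,110)
```

```text
t 18.35 pos [ 575.5 -341.7   24.9] yaw_y 113.81 tilt [ 0.0007 -0.0002] w 34.5 F [-2.   2.2  5.4] | shift mm [0.5 1.  4.9] norm 5.0
t 18.35 pos [ 575.5 -341.7   24.9] yaw_y 113.81 tilt [ 0.0007 -0.0002] w 34.5 F [-2.   2.2  5.4] | shift mm [-114.1  325.7  -85.2] norm 355.0
```

Call:
{"fn": "servo_tool", "kwargs": {
  "rows": [
    [0,0,0,-1.5,0,0,0],
    [0,0,0,-3,0,0,0],
    [0,0,0,-3.2,0,0,0],
    [0,0,0,-1,0,0,0],
    [0,-1.4,4.07,0,0,0,0],
    [0,-1.43,4.07,0,0,0,0],
    [0,-1.43,4.07,0,0,0,0],
    [0,-1.43,4.07,0,0,0,0],
    [0,-1.43,4.07,0,0,0,0],
    [0,-1.43,4.07,0,0,0,0],
    [0,-1.43,4.07,0,0,0,0],
    [0,-1.43,3.9,0,0,0,0]
  ]
}}

```text
clock: 19.55
position: [547.6, 2.2, 109.7]
ee_rot: [-0.206, 0.979, 0.0, -0.001]
contact_force: [0.1, 0.3, -5.4]
gripper_width: 34.6
```

Call:
{"fn": "servo_tool", "kwargs": {
  "rows": [
    [0,0,0,0,0,0,0],
    [0,0,0,0,0,0,0],
    [0,0,0,0,0,0,0],
    [0,0,0,0,0,0,0]
  ]
}}

```text
clock: 19.95
position: [548.7, -0.5, 110.3]
ee_rot: [-0.205, 0.979, 0.0, -0.0]
contact_force: [-1.1, -0.2, -5.9]
gripper_width: 34.3
```

Run:
```python
from h import *
to(548.3,2.4,45)
d=get_image('wrist');im=d["image"];cv2.imwrite('pics/w10.png',im[:,150:490,::-1])
print(proj(d,[[548.3,2.4,20],[484.2,-25.8,20]])-[150,0])
```

```text
t 19.95 pos [ 5.487e+02 -5.000e-01  1.103e+02] yaw_y 113.69 tilt [-0.001  -0.0002] w 34.3 F [-1.1 -0.2 -5.9] | shift mm [-0.9  2.8 65.3] norm 65.0
[[175.61148033 211.2568718 ]
 [175.85163265 118.84658049]]
```

View pics/w10.png

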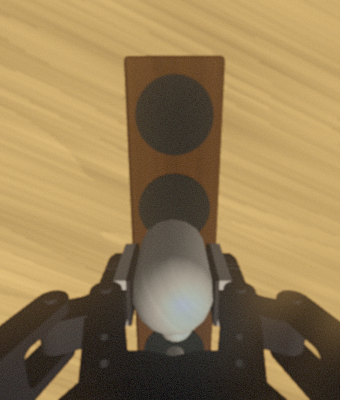

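Pads 3 and 4 are at (324,207) and (324,114) full-frame, just right of the jaw axis. I correct and lower.

Call:
{"fn": "servo_tool", "kwargs": {
  "rows": [
    [0,-0.12,0.22,0.5,0,0,0],
    [0,0,0,2,0,0,0],
    [0,0,0,2,0,0,0],
    [0,0,0,1.0,0,0,0],
    [0,0,0,0.7,0,0,0],
    [0,0,0,0,0,0,0],
    [0,0,0,0,0,0,0]
  ]
}}

```text
clock: 20.7
position: [549.8, 3.2, 49.2]
ee_rot: [-0.206, 0.979, -0.0, 0.001]
contact_force: [-0.2, 0.5, -3.7]
gripper_width: 34.3
```

Run:
```python
from h import *
to(548.5,2.6,44.9)
```

```text
t 20.7 pos [549.8   3.2  49.2] yaw_y 113.8 tilt [0.0011 0.0001] w 34.3 F [-0.2  0.5 -3.7] | shift mm [1.4 0.  4.3] norm 5.0
```

Call:
{"fn": "servo_tool", "kwargs": {
  "rows": [
    [0,0.05,0,0.2,0,0,0],
    [0,0,0,0.1,0,0,0],
    [0,0,0,0.07,0,0,0],
    [0,0,0,0.05,0,0,0],
    [0,0,0,0,0,0,0],
    [0,0,0,0,0,0,0],
    [0,0,0,0,0,0,0]
  ]
}}

```text
clock: 21.4
position: [548.9, 3.0, 44.9]
ee_rot: [-0.206, 0.978, -0.0, 0.0]
contact_force: [-1.6, -0.3, 0.3]
gripper_width: 34.4
```

Call:
{"fn": "servo_tool", "kwargs": {
  "rows": [
    [0,0,0,0.03,0,0,0],
    [0,0,0,0,0,0,0],
    [0.3,0,0,0,0,0,0],
    [0.6,0,0,0,0,0,0],
    [1,0,0,0,0,0,0],
    [1,0,0,0,0,0,0],
    [1,0,0,0,0,0,0],
    [1,0,0,0,0,0,0],
    [1,0,0,-2,0,0,0],
    [1,0,0,-4,0,0,0],
    [1,0,0,-4,0,0,0],
    [1,0,0,0,0,0,0]
  ]
}}

```text
clock: 22.6
position: [552.6, 3.6, 150.2]
ee_rot: [-0.207, 0.978, -0.0, 0.006]
contact_force: [0.9, 0.3, 0.3]
gripper_width: 85.2
```

Call:
{"fn": "servo_tool", "kwargs": {
  "rows": [
    [1,0,0,0,0,0,0],
    [1,0,0,0,0,0,0]
  ]
}}

```text
clock: 22.8
position: [548.0, 2.8, 143.3]
ee_rot: [-0.206, 0.979, 0.0, -0.001]
contact_force: [-0.5, -0.1, 0.1]
gripper_width: 85.3
```

Run:
```python
from h import *
to(453.8,-354.7,150)
d=get_image('wrist');im=d["image"];cv2.imwrite('pics/C.png',im[:,150:490,::-1])
print((proj(d,[[548.3,2.4,20],[548.3,2.4,80]])-[150,0]).round(1))
```

```text
t 22.8 pos [548.    2.8 143.3] yaw_y 113.77 tilt [-0.0019 -0.0001] w 85.3 F [-0.5 -0.1  0.1] | shift mm [ 230.3 -289.2   -6.5] norm 370.0
[[171.4 197.9]
 [171.3 223.8]]
```

Call:
{"fn": "servo_tool", "kwargs": {
  "rows": [
    [1,2.56,-3.2,0,0,0,0],
    [1,2.56,-3.2,0,0,0,0],
    [1,2.56,-3.2,0,0,0,0],
    [1,2.56,-3.2,0,0,0,0],
    [1,2.56,-3.2,0,0,0,0],
    [1,2.56,-3.2,0,0,0,0],
    [1,2.56,-3.2,0,0,0,0],
    [1,2.56,-3.2,0,0,0,0],
    [1,2.56,-3.2,0,0,0,0],
    [1,0,0,0,0,0,0],
    [1,0,0,0,0,0,0],
    [1,0,0,0,0,0,0]
  ]
}}

```text
clock: 24.05
position: [453.9, -352.8, 143.2]
ee_rot: [-0.206, 0.978, 0.001, -0.001]
contact_force: [0.2, 0.1, -0.2]
gripper_width: 85.3
```

Run:
```python
from h import *
to(453.8,-354.7,20)
d=get_image('wrist');im=d["image"][:,150:490,::-1]
print(proj(d,[[453.8,-354.7,0],[453.8,-354.7,65]])-[150,0])
cv2.imwrite('pics/w11.png',np.hstack([cv2.imread('pics/C.png'),im]))
```

```text
t 24.05 pos [ 453.9 -352.8  143.2] yaw_y 113.82 tilt [-0.0018  0.0009] w 85.3 F [ 0.2  0.1 -0.2] | shift mm [  0.6  -1.9 123.2] norm 123.0
[[170.07061068 190.52944928]
 [169.68187796 214.8092637 ]]
```

View pics/w11.png

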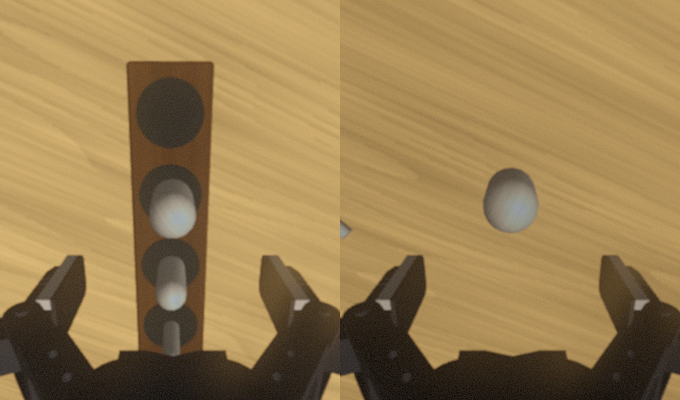

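C stands on pad 3, perhaps 1.5 mm right of the middle (column 173 against 171). D is centred between the jaws at (321,200). I grip D.

Call:
{"fn": "servo_tool", "kwargs": {
  "rows": [
    [1,0.05,-0.12,2.0,0,0,0],
    [1,0,0,3,0,0,0],
    [1,0,0,3,0,0,0],
    [1,0,0,2.0,0,0,0],
    [1,0,0,1.4,0,0,0],
    [1,0,0,0.9,0,0,0],
    [1,0,0,0,0,0,0],
    [0,0,0,0,0,0,0],
    [0,0,0,0,0,0,0],
    [0,0,0,0,0,0,0],
    [0,0,0,0,0,0,0],
    [0,0,0,0,0,0,0]
  ]
}}

```text
clock: 25.3
position: [454.6, -354.7, 22.5]
ee_rot: [-0.206, 0.978, -0.0, 0.001]
contact_force: [0.2, 4.6, 6.5]
gripper_width: 44.5
```

Run:
```python
from h import *
to(453.8,-354.7,20);to(484.2,-25.8,110)
```

```text
t 25.3 pos [ 454.6 -354.7   22.5] yaw_y 113.81 tilt [ 0.0013 -0.0004] w 44.5 F [0.2 4.6 6.5] | shift mm [0.7 0.3 2.5] norm 3.0
t 25.3 pos [ 454.6 -354.7   22.5] yaw_y 113.81 tilt [ 0.0013 -0.0004] w 44.5 F [0.2 4.6 6.5] | shift mm [-159.9  288.9  -87.6] norm 342.0
```

Call:
{"fn": "servo_tool", "kwargs": {
  "rows": [
    [0,0,0,-1,0,0,0],
    [0,0,0,-3,0,0,0],
    [0,0,0,-3.2,0,0,0],
    [0,0,0,-1.4,0,0,0],
    [0,-2,3.6,0,0,0,0],
    [0,-2,3.6,0,0,0,0],
    [0,-2,3.6,0,0,0,0],
    [0,-2,3.6,0,0,0,0],
    [0,-2,3.6,0,0,0,0],
    [0,-2,3.6,0,0,0,0],
    [0,-2,3.6,0,0,0,0],
    [0,-1.9,3.5,0,0,0,0]
  ]
}}

```text
clock: 26.5
position: [482.5, -26.7, 106.5]
ee_rot: [-0.206, 0.979, 0.0, -0.001]
contact_force: [0.9, 0.3, -7.9]
gripper_width: 44.4
```

Call:
{"fn": "servo_tool", "kwargs": {
  "rows": [
    [0,0,0,0,0,0,0],
    [0,0,0,0,0,0,0],
    [0,0,0,0,0,0,0],
    [0,0,0,0,0,0,0]
  ]
}}

```text
clock: 26.9
position: [483.2, -29.2, 106.8]
ee_rot: [-0.205, 0.979, 0.0, -0.001]
contact_force: [0.6, -0.5, -7.6]
gripper_width: 44.2
```

Run:
```python
from h import *
to(484.2,-25.8,42.5)
d=get_image('wrist');im=d["image"];cv2.imwrite('pics/w12.png',im[:,150:490,::-1])
b=(im[:240].max(2)<70).astype(np.uint8)
print(proj(d,[[484.2,-25.8,20]]),blob(b,325,200))
```

```text
t 26.9 pos [483.2 -29.2 106.8] yaw_y 113.68 tilt [-0.0013 -0.0002] w 44.2 F [ 0.6 -0.5 -7.6] | shift mm [-2.4  2.6 64.3] norm 64.0
[[325.48436092 214.61545898]] (array([324.35225303, 199.90511265]), array([ 289,  177,   71,   49, 2308], dtype=int32))
```

View pics/w12.png

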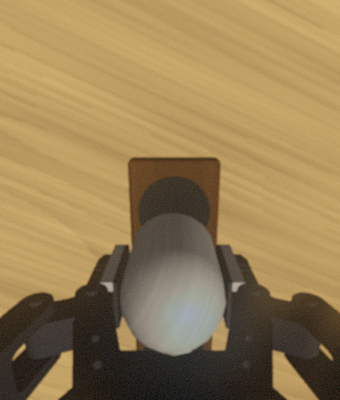

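Pad 4 is centred at (324,210) under D. I make the small correction and lower.

Call:
{"fn": "servo_tool", "kwargs": {
  "rows": [
    [0,-0.25,0.17,0.5,0,0,0],
    [0,0,0,2,0,0,0],
    [0,0,0,2,0,0,0],
    [0,0,0,1.0,0,0,0],
    [0,0,0,0.5,0,0,0],
    [0,0,0,0,0,0,0],
    [0,0,0,0,0,0,0],
    [0,0,0,0,0,0,0]
  ]
}}

```text
clock: 27.75
position: [486.2, -25.4, 48.1]
ee_rot: [-0.206, 0.978, 0.0, 0.001]
contact_force: [0.0, -0.1, -6.6]
gripper_width: 44.5
```

Run:
```python
from h import *
to(484.9,-26.4,42.5)
```

```text
t 27.75 pos [486.2 -25.4  48.1] yaw_y 113.81 tilt [0.002  0.0004] w 44.5 F [ 0.  -0.1 -6.6] | shift mm [ 1.7 -0.4  5.5] norm 6.0
```

Call:
{"fn": "servo_tool", "kwargs": {
  "rows": [
    [0,0.1,0,0.2,0,0,0],
    [0,0,0,0.15,0,0,0],
    [0,0,0,0.1,0,0,0],
    [0,0,0,0.05,0,0,0],
    [0,0,0,0,0,0,0],
    [0,0,0,0,0,0,0],
    [0,0,0,0,0,0,0]
  ]
}}

```text
clock: 28.45
position: [484.5, -25.9, 42.5]
ee_rot: [-0.206, 0.979, -0.0, -0.0]
contact_force: [-3.3, 0.8, -0.2]
gripper_width: 44.4
```

Call:
{"fn": "servo_tool", "kwargs": {
  "rows": [
    [0,0,0,0.04,0,0,0],
    [0,0,0,0,0,0,0],
    [0.5,0,0,0,0,0,0],
    [0.7,0,0,0,0,0,0],
    [1,0,0,0,0,0,0],
    [1,0,0,0,0,0,0],
    [1,0,0,0,0,0,0],
    [1,0,0,0,0,0,0],
    [1,0,0,-2,0,0,0],
    [1,0,0,-4,0,0,0],
    [1,0,0,-4,0,0,0],
    [1,0,0,-3,0,0,0]
  ]
}}

```text
clock: 29.65
position: [485.2, -25.9, 174.3]
ee_rot: [-0.206, 0.978, -0.0, 0.001]
contact_force: [0.3, 0.5, 0.2]
gripper_width: 85.0
```

Call:
{"fn": "servo_tool", "kwargs": {
  "rows": [
    [1,-4,0,-2,0,0,0],
    [1,-3,0,0,0,0,0],
    [1,0,0,0,0,0,0],
    [1,0,0,0,0,0,0],
    [1,0,0,0,0,0,0]
  ]
}}

```text
clock: 30.15
position: [547.5, 2.0, 191.1]
ee_rot: [-0.206, 0.979, 0.0, -0.001]
contact_force: [0.9, -0.2, -1.0]
gripper_width: 85.4
```

Run:
```python
from h import *
to(548,2,200)
d=get_image('wrist');im=d["image"];cv2.imwrite('pics/w13.png',cv2.resize(im[60:340,170:470,::-1],None,fx=2,fy=2,interpolation=cv2.INTER_CUBIC))
for P,h in [((676.5,58.9),50),((612.4,30.6),55),((548.3,2.4),60),((484.2,-25.8),65)]:
    print(((proj(d,[[*P,20],[*P,20+h]])-[170,60])*2).round(1).tolist())
```

```text
t 30.15 pos [547.5   2.  191.1] yaw_y 113.78 tilt [-0.002  -0.0004] w 85.4 F [ 0.9 -0.2 -1. ] | shift mm [-0.5 -0.2 -8.9] norm 9.0
[[304.2, 479.0], [304.2, 539.8]]
[[304.1, 371.6], [304.1, 424.7]]
[[304.1, 249.6], [304.2, 286.2]]
[[304.2, 109.8], [304.3, 116.2]]
```

View pics/w13.png

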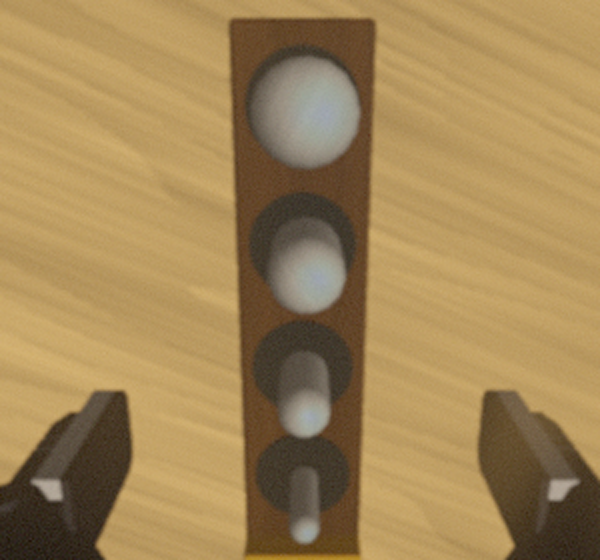

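All four stand in order on their pads. C looks about 2 mm right of the middle, and the feet maybe a little toward the stop. I move the arm out of the way and measure with the fixed cameras.

Call:
{"fn": "servo_tool", "kwargs": {
  "rows": [
    [1,0,-4,0,0,0,0],
    [1,0,-4,0,0,0,0],
    [1,0,-4,0,0,0,0],
    [1,0,-4,0,0,0,0],
    [1,0,-4,0,0,0,0],
    [1,0,-4,0,0,0,0],
    [1,0,-4,0,0,0,0],
    [1,0,0,0,0,0,0],
    [1,0,0,0,0,0,0]
  ]
}}

```text
clock: 31.1
position: [660.6, -254.8, 190.8]
ee_rot: [-0.205, 0.979, 0.0, -0.001]
contact_force: [-0.3, -0.2, -0.5]
gripper_width: 85.2
```

Run:
```python
from h import *
P=dict(A=(676.5,58.9),B=(612.4,30.6),C=(548.3,2.4),D=(484.2,-25.8))
ex=np.array([-.915,-.4035]);ey=np.array([-.4035,.915])
per=dict(scene=[(676.2,59.7),(611.7,31.6),(548.1,3.2),(483.7,-25.2)],side=[(677.1,58),(612.9,29.7),(548.8,1.5),(485,-26.6)])
v=[]
for n in per:
    d=get_image(n);m=grey(d["image"])
    for k,q in zip("ABCD",per[n]):
        mc,a=modelcent(d,*q,20,k);c,s=blob(m,*mc);p,_=locate(d,c,k,20);e=p-q
        print(n,k,s,mc.round(1),c.round(1),"tool xy off",(e@ex).round(1),(e@ey).round(1))
    u=proj(d,[[580,16,40]])[0].astype(int);cr=d["image"][u[1]-60:u[1]+60,u[0]-80:u[0]+80].copy()
    v.append(cv2.resize(cr,None,fx=4.5,fy=4.5,interpolation=cv2.INTER_CUBIC)[:,:,::-1])
    for k,q in zip("ABCD",per[n]):
        h=cv2.convexHull(((proj(d,hullpts(*q,20,k))-[u[0]-80,u[1]-60]+.5)*4.5).astype(np.int32));cv2.polylines(v[-1:][0] if False else v[-1],[h],True,(0,0,255)) if v[-1].flags['C_CONTIGUOUS'] else None
    im=np.ascontiguousarray(v[-1])
    for k,q in zip("ABCD",per[n]):
        h=cv2.convexHull(((proj(d,hullpts(*q,20,k))-[u[0]-80,u[1]-60]+.5)*4.5).astype(np.int32));cv2.polylines(im,[h],True,(0,0,255))
    v[-1]=im[120:420] 
cv2.imwrite('pics/v14.png',np.vstack(v))
```

```text
scene A [288 224   7  12  73] [290.7 229.5] [291.1 229.4] tool xy off 0.9 0.7
scene B [301 203  10  17 137] [305.3 210.6] [305.5 210.8] tool xy off -0.1 0.6
scene C [313 184  14  19 213] [319.  192.7] [319.5 193.1] tool xy off -0.4 2.0
scene D [325 165  16  23 294] [332.3 175.3] [332.7 176. ] tool xy off -1.3 2.4
side A [259 223   9  18 113] [262.7 231. ] [262.6 231.4] tool xy off -0.6 1.1
side B [287 212  12  22 217] [293.3 222.5] [292.6 222.9] tool xy off -1.6 0.7
side C [315 203  16  26 334] [322.9 214.2] [322.4 215.2] tool xy off -2.0 2.4
side D [342 193  20  29 469] [351.7 206.2] [351.5 206.9] tool xy off -1.1 1.8
```

View pics/v14.png

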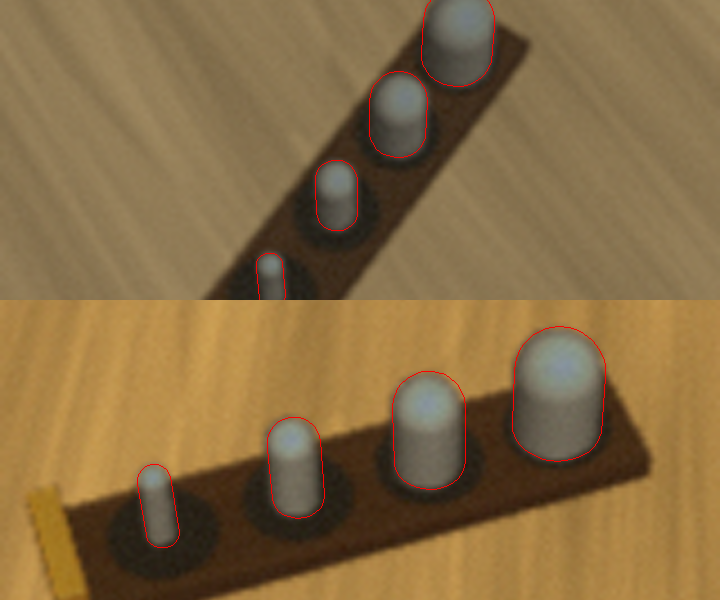

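```bash
python3 -c "
from bench import *
print(job_done())"
```

```text
the job is handed in; nothing more can be done
None
```

The four punches now stand upright, dome up, on the strip in the order you asked. A (the thinnest) is on the pad next to the brass stop, then B, C and D, with D on the pad farthest away. I placed them in that order and handed the job in at about 31 s, with the arm clear of the strip and the gripper empty.

- **Position:** the fixed cameras put A and B about 1 mm off their pad centres. C and D are about 2–2.5 mm off, mostly across the strip; the cameras are only good to about 2 mm. I left C and D as they were.
- **Where the cameras disagreed:** the wrist camera read everything about 2.5 mm off along the strip compared with the fixed ones. By eye, its last picture also put the feet of A, B and C about 3–4 mm toward the stop, where the fixed cameras found about 1 mm or less, so I relied on the fixed cameras.
- **Forces:** no force reading I took passed about 8 N. I only saw the force at the end of each move, not throughout.
- **Not checked:** I did not watch the punches for movement after handing in.

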